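Pull the failed sample cell from the bench tester

TASK

One of the three sample cells in the bench tester has failed: the needle of the meter straight behind it stands in the red. First switch that station off by pushing its lever all the way back, away from the robot; then draw its cell out of the sloping pocket and leave it standing upright in the red tray. Leave the other two stations, the blue tray, the bottle and the beaker as they are.

Things in the scene. Friction and masses are not known exactly. Their poses are not given: they have to be found in the camera images.
- tester: bench tester, 340 mm wide (y), origin: footprint centre; x away from the robot, y left. Front to back: grey deck with levers (35 mm high, x -165 to 35 mm), sloping block with pockets (top edge 103 mm high), white housing (x 40 to 170 mm, 100 mm high) with 16 mm tall meters on it. Stations 110 mm apart: 1 left (y = 110 mm), 2 middle, 3 right; each has lever, pocket and meter in line
- bay_1 (a point): centre of station 1's pocket mouth (left), at x = -10, z = 85 mm in the tester, axes as the tester's. Pocket 29 mm across, 45 mm deep, leaning 30 degrees, upper end towards the robot: its upward axis is (-0.5, 0, 0.866) in these axes. The station's meter centre is 120 mm behind (+x), its lever's pivot 110 mm in front
- bay_2 (a point): centre of station 2's pocket mouth (middle), at x = -10, z = 85 mm in the tester, axes as the tester's. Pocket 29 mm across, 45 mm deep, leaning 30 degrees, upper end towards the robot: its upward axis is (-0.5, 0, 0.866) in these axes. The station's meter centre is 120 mm behind (+x), its lever's pivot 110 mm in front
- bay_3 (a point): centre of station 3's pocket mouth (right), at x = -10, z = 85 mm in the tester, axes as the tester's. Pocket 29 mm across, 45 mm deep, leaning 30 degrees, upper end towards the robot: its upward axis is (-0.5, 0, 0.866) in these axes. The station's meter centre is 120 mm behind (+x), its lever's pivot 110 mm in front
- cell_1: sample cell in the pocket of station 1: steel cylinder, 26 mm diameter, 115 mm long, flat foot, top 20 mm blue; about 180 g. Origin: centre of its foot; z runs along it to the blue top. At the start it leans 30 to 34 degrees (pocket play) towards the robot with its foot 45 mm down the pocket, so that 70 mm stands out
- cell_2: sample cell in the pocket of station 2: steel cylinder, 26 mm diameter, 115 mm long, flat foot, top 20 mm blue; about 180 g. Origin: centre of its foot; z runs along it to the blue top. At the start it leans 30 to 34 degrees (pocket play) towards the robot with its foot 45 mm down the pocket, so that 70 mm stands out
- cell_3: sample cell in the pocket of station 3: steel cylinder, 26 mm diameter, 115 mm long, flat foot, top 20 mm blue; about 180 g. Origin: centre of its foot; z runs along it to the blue top. At the start it leans 30 to 34 degrees (pocket play) towards the robot with its foot 45 mm down the pocket, so that 70 mm stands out
- lever_1 (a joint): lever of station 1: a steel rod with an orange ball, hinged across the tester (about y); 0 = on, leaning 0.5 rad towards the robot; 1.0 rad = off, fully back, leaning 0.5 rad away from the robot. Light friction, stays where left
- lever_1_tip (a point): centre of the orange ball (26 mm diameter) of station 1's lever, 60 mm from its pivot; the pivot is at x = -120 mm, z = 57 mm in the tester, the rod is 10 mm thick
- lever_2 (a joint): lever of station 2: a steel rod with an orange ball, hinged across the tester (about y); 0 = on, leaning 0.5 rad towards the robot; 1.0 rad = off, fully back, leaning 0.5 rad away from the robot. Light friction, stays where left
- lever_2_tip (a point): centre of the orange ball (26 mm diameter) of station 2's lever, 60 mm from its pivot; the pivot is at x = -120 mm, z = 57 mm in the tester, the rod is 10 mm thick
- lever_3 (a joint): lever of station 3: a steel rod with an orange ball, hinged across the tester (about y); 0 = on, leaning 0.5 rad towards the robot; 1.0 rad = off, fully back, leaning 0.5 rad away from the robot. Light friction, stays where left
- lever_3_tip (a point): centre of the orange ball (26 mm diameter) of station 3's lever, 60 mm from its pivot; the pivot is at x = -120 mm, z = 57 mm in the tester, the rod is 10 mm thick
- meter_a: round panel meter a, 100 mm diameter, lying face up on the white housing behind one of the stations (it can be any of the three). Origin: centre of its underside, x axis as the tester's. White dial; seen by the robot the left half of the scale is green, the right half red
- needle_a (a joint): black needle of meter a: 0 = pointing straight away from the robot (tester's +x), positive = clockwise from above, into the red right half; negative = into the green left half
- meter_b: round panel meter b, 100 mm diameter, lying face up on the white housing behind one of the stations (it can be any of the three). Origin: centre of its underside, x axis as the tester's. White dial; seen by the robot the left half of the scale is green, the right half red
- needle_b (a joint): black needle of meter b: 0 = pointing straight away from the robot (tester's +x), positive = clockwise from above, into the red right half; negative = into the green left half
- meter_c: round panel meter c, 100 mm diameter, lying face up on the white housing behind one of the stations (it can be any of the three). Origin: centre of its underside, x axis as the tester's. White dial; seen by the robot the left half of the scale is green, the right half red
- needle_c (a joint): black needle of meter c: 0 = pointing straight away from the robot (tester's +x), positive = clockwise from above, into the red right half; negative = into the green left half
- red_tray: red open plastic tray, 140 mm (its x) by 110 mm (its y) by 35 mm high, walls 4 mm, floor 4 mm or a little more; the place for the failed cell. It stands to the left or the right of the tester. Origin: centre of its underside
- blue_tray: blue open plastic tray, 140 mm (its x) by 110 mm (its y) by 35 mm high, walls 4 mm, floor 4 mm or a little more; not used now. It stands to the left or the right of the tester. Origin: centre of its underside
- reagent_bottle: amber bottle with red cap, 64 mm diameter, about 150 mm tall. Origin: centre of its underside
- beaker: glass beaker, 70 mm diameter, 90 mm tall. Origin: centre of its underside
Things that resemble listed ones, but are neither listed nor needed, are in the scene too. Leave any yellow look-alike of the cell_3 alone.

How it is judged:
By the outcome, as a careful person would: the job done as asked, in the order asked, and still so for the second after the job is handed in, with the robot touching nothing.
It also fails if it takes over 50 s, if anything falls off the work surface, if the arm or the gripper's body presses on something with over 40 N, if the wrist force passes 120 N, or if a joint passes its speed limit or range.

ROBOT

A 6-joint arm with a two-finger parallel gripper is mounted at the origin on the work surface. World frame = base frame: x ahead of the robot, y to its left, z up, the work surface at z = 0. Lengths are in m, angles in rad, forces in N, time in s.
With the tool pointing down it reaches from about 0.25 to 0.725 m from the base axis. Payload 4 kg.
Tool frame: the origin (TCP) lies at the very end of the fingers, on their centre line; the grasp point (between the pads) lies 19 mm behind it; z points along the fingers, y is the line along which they close (so a half turn about z gives the same grasp; the last joint's range is limited). The gripper opens to 85 mm and grips with 20 to 120 N. Pads are 22 mm wide; open, the fingers measure 114 mm over their backs; the gripper's body (76 mm by 85 mm) begins 54 mm behind the grasp point. The pads swing forward as they close: fully open they stand 13 mm farther back than shut.
Start: joints at [-1.199, 0.241, 0.005, 1.335, 0, 1.571], TCP at [0.182, -0.466, 0.231] pointing down, gripper open.
Joint ranges: [-2.72, 2.72], [-1.05, 1.87], [-1.09, 1.28], [-1.99, 2.15], [-1.42, 1.44], [-3.14, 3.14]. Speed limits (rad/s): [2.79, 2.79, 3.14, 3.14, 3.14, 3.14].

INTERFACE

Orientations are given as a unit quaternion [x, y, z, w].
In Python, from workcell import monitor, viewer, job gives the robot as it stands.
- The arm moves only by the tool arm_command, never from a script. Its argument "increments" is a list of rows, each an object of numbers: "dx", "dy", "dz": the shift along the tool's x, y, z in cm; "wx", "wy", "wz": the turn, a rotation vector about the tool's x, y, z in rad; "grip": the finger opening in cm, from 0 to 8.54. In form: [{"dx": .., "dy": .., "dz": .., "wx": .., "wy": .., "wz": .., "grip": ..}, ...]. A call has 1 to 10 rows; each row is the pose to reach, as a shift and turn from the pose commanded when the call began, along the tool's axes at that moment; what a row does not reach only later rows make up. A row lasts 1/10 s, in which the tool goes at most 50 mm and 8.59 degrees, less where a joint would pass 70% of its speed; a pose out of reach is approached as far as the arm can. A call with a gripper value outside its range is refused whole. The fingers move at their own pace and stop on an object; the grip force is fixed at half the most. Time passes only in rows, so rows that repeat a pose let the fingers close. It gives the time, the measured TCP pose, the force, the opening and the grip force at its end, in the units of the state.
- monitor.get_obs(): the state, without advancing time (a new reading comes with each control period).
- viewer.camera(name): name is "scene" or "top"; returns (picture, depth): 480x640x3 uint8, red, green, blue; 480x640 float32, m along the optical axis (not along the pixel's ray), 0 where there is no reading.
- viewer.get_calibration(name): a dict with "fovy" (degrees; the focal length in pixels is half the picture's height over the tangent of half this angle, whatever the lens; pixels are square), "cx", "cy" (the principal point, pixels), "dist_coeffs" ([k1, k2, p1, p2, k3] as OpenCV has them; the pictures are not rectified), "view" (4x4, takes a point from world to camera coordinates). Camera axes: x right, y up, looking along -z (the intrinsics and any distortion apply to the point x, -y, -z); pixel columns grow to the right and rows downward; lengths in m; the calibration is good to about 2 mm. A picture is of the moment at which its call begins. get_calibration takes no time and is no camera call.
- job.job_done(): hands the job in; it is judged then, once.
The state is a dict: "clock": time; "joint_pos": joint angles; "joint_vel": joint speeds; "tau": joint torques, N m; "eef_pos": TCP position; "tool_rot": TCP orientation; "ft_force": force on the tool from outside, world axes, zero at the start; "ft_torque": the same for the moment, N m; "grip_width": finger opening in m; "grasp_force": force on a finger pad.
Only numpy, scipy, OpenCV 4.12 (cv2) and the standard library are available. Lean on these libraries where they do the work, as an engineer would, in place of code of your own. Each camera call takes 0.05 s, during which the arm holds its last target. There are 200 camera calls.

## Working session

There is one attempt and no reset: what is moved stays moved. The work goes in short steps, Python scripts to look and compute and a tool call to move; the robot and the scene stay as the last step left them, time stands still between calls to the robot, and variables do not carry over. Pictures are saved under pics/ and viewed, at most 10 in all, crops included, and the job is handed in when it is done.

Besides the shell and the picture viewer there is one more tool, called after "Request:" by a JSON object that holds its "name" and its "arguments". arm_command: Moves the arm, as the interface text tells. Its arguments: {"type":"object","properties":{"increments":{"type":"array","items":{"type":"object","properties":{"dx":{"type":"number"},"dy":{"type":"number"},"dz":{"type":"number"},"wx":{"type":"number"},"wy":{"type":"number"},"wz":{"type":"number"},"grip":{"type":"number"}}}}},"required":["increments"]}

```bash
mkdir -p pics
cat > h.py <<'E'
import numpy as np, cv2
from workcell import monitor, viewer, job
def cam(n):
    im,d=viewer.camera(n); return im,d,viewer.get_calibration(n)
def K(c,h=480):
    f=h/2/np.tan(np.radians(c["fovy"])/2); return np.array([[f,0,c["cx"]],[0,f,c["cy"]],[0,0,1.]])
def rays(c,px):
    px=np.asarray(px,float).reshape(-1,1,2)
    u=cv2.undistortPoints(px,K(c),np.array(c["dist_coeffs"],float)).reshape(-1,2)
    V=np.array(c["view"]); R=V[:3,:3]; o=-R.T@V[:3,3]
    return o,np.c_[u[:,0],-u[:,1],-np.ones(len(u))]@R
def plane(c,px,z):
    o,d=rays(c,px); return o+d*((z-o[2])/d[:,2])[:,None]
def bydepth(c,px,dep):
    o,d=rays(c,px); return o+d*np.asarray(dep)[:,None]
def proj(c,P):
    V=np.array(c["view"]); P=np.atleast_2d(P)@V[:3,:3].T+V[:3,3]
    return cv2.projectPoints(P*[1,-1,-1],np.zeros(3),np.zeros(3),K(c),np.array(c["dist_coeffs"],float))[0].reshape(-1,2)
E
python3 - <<'E'
from h import *
for n in("scene","top"):
    im,d,c=cam(n); cv2.imwrite(f"pics/{n}0.png",im[...,::-1]); np.savez(f"{n}0.npz",im=im,d=d)
    print(n,c["fovy"],c["cx"],c["cy"],c["dist_coeffs"],rays(c,[[320,240]]))
o=monitor.get_obs();print(o)
E
```

```text
scene 43.062324745304814 312.16363478437836 238.1815817946111 [0.00334314 0.         0.         0.         0.        ] (array([ 1.25736209, -0.04541017,  0.94880933]), array([[-0.6391519 ,  0.03999554, -0.76815369]]))
top 52.9456174716341 322.20185642710067 241.52424623383956 [-0.12399936  0.          0.          0.          0.        ] (array([ 0.3134342 , -0.00712019,  1.1211971 ]), array([[ 0.21743017,  0.02650462, -0.97573178]]))
{'clock': 0.1, 'joint_pos': array([-1.19897520e+00,  2.41337808e-01,  3.88499225e-03,  1.33521336e+00,
        3.48671078e-06,  1.57081211e+00]), 'joint_vel': array([-2.72185618e-04, -2.45649345e-03,  2.11472035e-03, -9.70827455e-04,
       -3.69893871e-05,  1.54232199e-03]), 'tau': array([ 5.89009760e-04, -3.73139083e+01,  2.53009218e+01,  1.08909429e-02,
       -4.31338805e-06, -1.19361246e-05]), 'eef_pos': array([ 0.18145447, -0.46531299,  0.23051184]), 'tool_rot': array([ 9.82769378e-01,  1.84833645e-01, -1.71106451e-04, -9.19133413e-04]), 'ft_force': array([-0.12402313, -1.38803188,  0.63634365]), 'ft_torque': array([ 0.00235344, -0.00145308,  0.00036386]), 'grasp_force': 0.0, 'grip_width': 0.08522494376474185}
```

View pics/scene0.png

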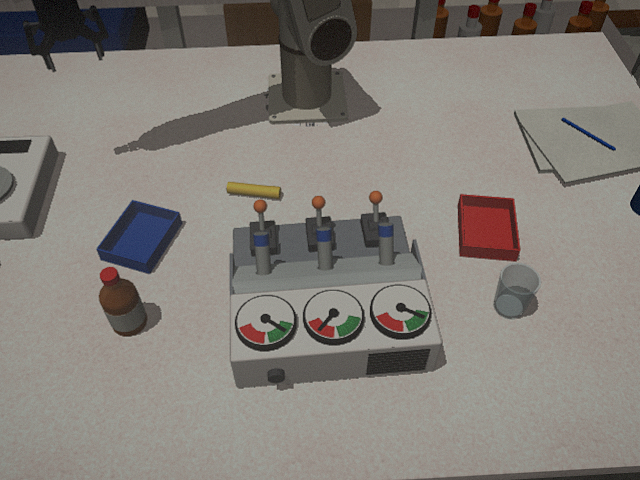

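View pics/top0.png

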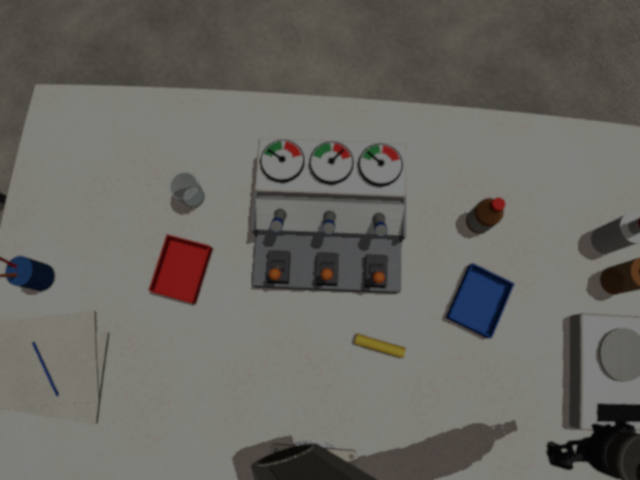

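Station 2 (middle) has failed: its needle points into the red (top view about 338,155; scene 320,325). The red tray is on the left at top (182,270), scene (490,227). The balls are at top (275,273), (327,273) and (379,277).

Run:
```python
from h import *
S={}
for n in("scene","top"):
    z=np.load(n+"0.npz"); im,d=z["im"],z["d"]; c=viewer.get_calibration(n); S[n]=(im,d,c)
    hsv=cv2.cvtColor(im,cv2.COLOR_RGB2HSV); H,s,v=cv2.split(hsv)
    def blobs(m,lo,hi):
        k,l,st,ce=cv2.connectedComponentsWithStats(m.astype(np.uint8))
        return [(i,st[i],ce[i],l==i) for i in range(1,k) if lo<st[i][4]<hi]
    print("==",n)
    x0,x1=(225,420) if n=="scene" else(250,405)
    reg=np.zeros(H.shape,bool); reg[:,x0:x1]=1
    for b in blobs((H>4)&(H<16)&(s>140)&(v>90)&reg,25,400):
        ce=b[2]; print("ball",b[1],ce.round(1),"plane",plane(c,[ce],.110)[0].round(4),"dep",bydepth(c,[ce],[np.median(d[b[3]])])[0].round(4))
    for b in blobs((H>108)&(H<128)&(s>90)&reg,15,600):
        ce=b[2]; print("blue",b[1],ce.round(1),bydepth(c,[ce],[np.median(d[b[3]])])[0].round(4))
    R=((H<6)|(H>174))&(s>140)
    b=max(blobs(R,500,9000),key=lambda b:b[1][4]); cn=max(cv2.findContours(b[3].astype(np.uint8),0,2)[0],key=cv2.contourArea)
    hull=cv2.convexHull(cn); q=cv2.approxPolyDP(hull,6,True).reshape(-1,2)
    w=plane(c,q,.035); print("tray",q.tolist(),w.round(4).tolist(),w.mean(0))
    if n=="top":
        g=cv2.cvtColor(im,cv2.COLOR_RGB2GRAY)
        cc=cv2.HoughCircles(cv2.medianBlur(g,3),cv2.HOUGH_GRADIENT,1,30,param1=100,param2=20,minRadius=17,maxRadius=27)
        for q in cc[0]:
            if 250<q[0]<410 and q[1]<190: print("meter",q,plane(c,[q[:2]],.116)[0].round(4))
    cv2.imwrite(f"pics/{n}crop.png",cv2.resize(im[185:285,225:420] if n=="scene" else im[195:300,245:410],None,fx=4,fy=4,interpolation=2)[...,::-1])
```

```text
== scene
ball [370 191  12  11  99] [375.2 195.9] plane [0.4567 0.1102 0.11  ] dep [0.4657 0.1084 0.1195]
ball [312 196  12  12 103] [317.6 201.2] plane [ 4.635e-01 -3.000e-04  1.100e-01] dep [ 0.4735 -0.0008  0.1205]
ball [254 200  12  11  99] [259.1 204.8] plane [ 0.4658 -0.1111  0.11  ] dep [ 0.4757 -0.1102  0.1204]
blue [379 226  14  11 139] [385.1 230.9] [0.5717 0.1115 0.1409]
blue [316 230  15  12 142] [323.1 235.7] [0.5751 0.0027 0.1402]
blue [254 235  14  11 134] [260.3 240.3] [ 0.5793 -0.1066  0.1408]
tray [[460, 195], [513, 199], [515, 260], [460, 255]] [[0.3937, 0.3, 0.035], [0.412, 0.4063, 0.035], [0.5693, 0.3678, 0.035], [0.5509, 0.2667, 0.035]] [0.48149462 0.33523624 0.035     ]
== top
ball [270 269  10  10  78] [274.8 273.3] plane [0.459  0.1103 0.11  ] dep [0.4574 0.109  0.1212]
ball [323 269   9  10  76] [327.  273.5] plane [ 4.674e-01 -2.000e-04  1.100e-01] dep [ 4.654e-01 -3.000e-04  1.234e-01]
ball [375 272   9  10  73] [379.1 276.6] plane [ 0.4694 -0.1109  0.11  ] dep [ 0.4673 -0.1095  0.1232]
blue [274 217   9   6  24] [278.6 219.4] [0.569  0.1098 0.1426]
blue [324 219  10   4  22] [328.5 221. ] [0.5741 0.0049 0.1414]
blue [375 222   9   5  24] [378.8 223.4] [ 0.5773 -0.1011  0.1404]
tray [[168, 235], [211, 249], [194, 302], [150, 290]] [[0.5398, 0.3795, 0.035], [0.5146, 0.2727, 0.035], [0.3893, 0.2965, 0.035], [0.4076, 0.4032, 0.035]] [0.46281639 0.33797594 0.035     ]
meter [281.5 160.5  22.2] [0.7119 0.1203 0.116 ]
meter [378.5 164.5  21.8] [ 0.7191 -0.0958  0.116 ]
meter [332.5 163.5  21.3] [0.7133 0.0064 0.116 ]
```

View pics/scenecrop.png

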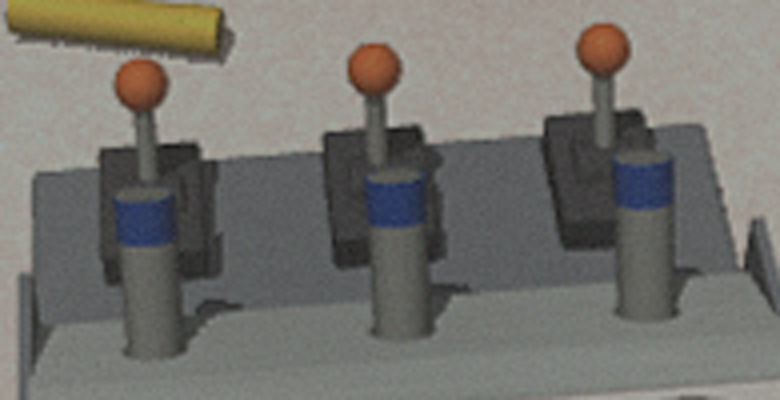

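Middle station 2 it is. The crop shows its cell and lever (ball at scene 318,201) with the other two stations untouched. The tester yaw is about 0.048 rad by both the ball row and the meters. I'll close the gripper and go to just in front of lever 2.

```bash
cat >> h.py <<'E'
from scipy.spatial.transform import Rotation as Rn
th=.048; X=np.array([np.cos(th),np.sin(th),0]); Y=np.array([-np.sin(th),np.cos(th),0]); Z=np.array([0,0,1.])
ORG=np.array([.6126,.0068,0])
def T(x,y,z): return ORG+x*X+y*Y+z*Z
def rot(tilt=0): # tool z tilted from down towards tester +x by tilt
    z=np.sin(tilt)*X-np.cos(tilt)*Z; y=-Y; return np.c_[np.cross(y,z),y,z]
def to(P,R,P0=None,R0=None):
    o=monitor.get_obs()
    P0=o["eef_pos"] if P0 is None else P0; R0=Rn.from_quat(o["tool_rot"]).as_matrix() if R0 is None else R0
    print("t",o["clock"],"at",o["eef_pos"].round(4),"shift cm",(R0.T@(P-P0)*100).round(2),"turn",Rn.from_matrix(R0.T@R).as_rotvec().round(3))
E
python3 -c "
from h import *
to(T(-.195,0,.2),rot())
print(T(-.195,0,.2))"
```

```text
t 0.1 at [ 0.1815 -0.4653  0.2305] shift cm [ 38.83 -34.52   3.12] turn [-0.002  0.     0.324]
[ 0.4178246  -0.00255641  0.2       ]
```

Request:
{"name": "arm_command", "arguments": {"increments": [{"dx": 38.8,"dy": -34.5,"dz": 3.0,"wz": 0.324,"grip": 0},{"dx": 38.8,"dy": -34.5,"dz": 3.0,"wz": 0.324,"grip": 0},{"dx": 38.8,"dy": -34.5,"dz": 3.0,"wz": 0.324,"grip": 0},{"dx": 38.8,"dy": -34.5,"dz": 3.0,"wz": 0.324,"grip": 0},{"dx": 38.8,"dy": -34.5,"dz": 3.0,"wz": 0.324,"grip": 0},{"dx": 38.8,"dy": -34.5,"dz": 3.0,"wz": 0.324,"grip": 0},{"dx": 38.8,"dy": -34.5,"dz": 3.0,"wz": 0.324,"grip": 0},{"dx": 38.8,"dy": -34.5,"dz": 3.0,"wz": 0.324,"grip": 0},{"dx": 38.8,"dy": -34.5,"dz": 3.0,"wz": 0.324,"grip": 0},{"dx": 38.8,"dy": -34.5,"dz": 3.0,"wz": 0.324,"grip": 0}]}}

```text
validation failed for argument at $.in...
```

```bash
python3 -c "
from h import *
to(T(-.195,0,.2),rot())"
```

```text
t 0.1 at [ 0.1815 -0.4653  0.2305] shift cm [ 38.83 -34.52   3.12] turn [-0.002  0.     0.324]
```

Request:
{"name": "arm_command", "arguments": {"increments": [{"dx": 5.0,"dy": -4.5,"dz": 0.4,"wx": 0.0,"wy": 0.0,"wz": 0.1,"grip": 0.0}]}}

```text
clock: 0.2
eef_pos: [0.2032, -0.4245, 0.2275]
tool_rot: [0.991, 0.131, -0.0, 0.001]
ft_force: [1.3, 1.4, 0.7]
grip_width: 0.0733
grasp_force: 0.0
```

```bash
python3 -c "
from h import *
to(T(-.195,0,.2),rot())"
```

```text
t 0.2 at [ 0.2032 -0.4245  0.2275] shift cm [ 31.71 -35.15   2.66] turn [0.002 0.001 0.216]
```

Request:
{"name": "arm_command", "arguments": {"increments": [{"dx": 31.7,"dy": -35.1,"dz": 2.6,"wx": 0.0,"wy": 0.0,"wz": 0.216,"grip": 0.0},{"dx": 31.7,"dy": -35.1,"dz": 2.6,"wx": 0.0,"wy": 0.0,"wz": 0.216,"grip": 0.0},{"dx": 31.7,"dy": -35.1,"dz": 2.6,"wx": 0.0,"wy": 0.0,"wz": 0.216,"grip": 0.0},{"dx": 31.7,"dy": -35.1,"dz": 2.6,"wx": 0.0,"wy": 0.0,"wz": 0.216,"grip": 0.0},{"dx": 31.7,"dy": -35.1,"dz": 2.6,"wx": 0.0,"wy": 0.0,"wz": 0.216,"grip": 0.0},{"dx": 31.7,"dy": -35.1,"dz": 2.6,"wx": 0.0,"wy": 0.0,"wz": 0.216,"grip": 0.0},{"dx": 31.7,"dy": -35.1,"dz": 2.6,"wx": 0.0,"wy": 0.0,"wz": 0.216,"grip": 0.0},{"dx": 31.7,"dy": -35.1,"dz": 2.6,"wx": 0.0,"wy": 0.0,"wz": 0.216,"grip": 0.0},{"dx": 31.7,"dy": -35.1,"dz": 2.6,"wx": 0.0,"wy": 0.0,"wz": 0.216,"grip": 0.0},{"dx": 31.7,"dy": -35.1,"dz": 2.6,"wx": 0.0,"wy": 0.0,"wz": 0.216,"grip": 0.0}]}}

```text
clock: 1.2
eef_pos: [0.4159, 0.0051, 0.2019]
tool_rot: [1.0, 0.03, -0.0, -0.0]
ft_force: [-0.4, 0.0, 0.1]
grip_width: 0.0
grasp_force: 0.0
```

```bash
python3 -c "
from h import *
to(T(-.195,0,.2),rot());to(T(-.195,0,.098),rot())"
```

```text
t 1.2 at [0.4159 0.0051 0.2019] shift cm [0.14 0.78 0.19] turn [-0.001  0.     0.011]
t 1.2 at [0.4159 0.0051 0.2019] shift cm [ 0.14  0.78 10.39] turn [-0.001  0.     0.011]
```

Now lower to lever height.

Request:
{"name": "arm_command", "arguments": {"increments": [{"dx": 0.1,"dy": 0.8,"dz": 4.0,"wx": 0.0,"wy": 0.0,"wz": 0.011,"grip": 0.0},{"dx": 0.1,"dy": 0.8,"dz": 8.0,"wx": 0.0,"wy": 0.0,"wz": 0.011,"grip": 0.0},{"dx": 0.1,"dy": 0.8,"dz": 10.4,"wx": 0.0,"wy": 0.0,"wz": 0.011,"grip": 0.0},{"dx": 0.1,"dy": 0.8,"dz": 10.4,"wx": 0.0,"wy": 0.0,"wz": 0.011,"grip": 0.0},{"dx": 0.1,"dy": 0.8,"dz": 10.4,"wx": 0.0,"wy": 0.0,"wz": 0.011,"grip": 0.0}]}}

```text
clock: 1.7
eef_pos: [0.4164, -0.006, 0.0984]
tool_rot: [1.0, 0.022, -0.001, -0.0]
ft_force: [1.3, 0.6, 1.2]
grip_width: 0.0001
grasp_force: 0.0
```

```bash
python3 -c "
from h import *
to(T(-.116,0,.098),rot())"
```

```text
t 1.7 at [ 0.4164 -0.006   0.0984] shift cm [ 8.06 -0.36  0.03] turn [-0.     0.001 -0.003]
```

Request:
{"name": "arm_command", "arguments": {"increments": [{"dx": 1.0,"dy": -0.3,"dz": 0.0,"wx": 0.0,"wy": 0.0,"wz": 0.0,"grip": 0.0},{"dx": 2.0,"dy": -0.3,"dz": 0.0,"wx": 0.0,"wy": 0.0,"wz": 0.0,"grip": 0.0},{"dx": 3.0,"dy": -0.3,"dz": 0.0,"wx": 0.0,"wy": 0.0,"wz": 0.0,"grip": 0.0},{"dx": 4.0,"dy": -0.3,"dz": 0.0,"wx": 0.0,"wy": 0.0,"wz": 0.0,"grip": 0.0},{"dx": 5.0,"dy": -0.3,"dz": 0.0,"wx": 0.0,"wy": 0.0,"wz": 0.0,"grip": 0.0},{"dx": 6.0,"dy": -0.3,"dz": 0.0,"wx": 0.0,"wy": 0.0,"wz": 0.0,"grip": 0.0},{"dx": 6.8,"dy": -0.3,"dz": 0.0,"wx": 0.0,"wy": 0.0,"wz": 0.0,"grip": 0.0},{"dx": 7.4,"dy": -0.3,"dz": 0.0,"wx": 0.0,"wy": 0.0,"wz": 0.0,"grip": 0.0},{"dx": 7.8,"dy": -0.3,"dz": 0.0,"wx": 0.0,"wy": 0.0,"wz": 0.0,"grip": 0.0},{"dx": 7.8,"dy": -0.3,"dz": 0.0,"wx": 0.0,"wy": 0.0,"wz": 0.0,"grip": 0.0}]}}

```text
clock: 2.7
eef_pos: [0.4949, 0.0005, 0.0981]
tool_rot: [1.0, 0.022, 0.0, -0.0]
ft_force: [0.2, -0.4, -0.1]
grip_width: 0.0
grasp_force: 0.0
```

Run:
```python
from h import *
to(T(-.116,0,.098),rot()); print(monitor.get_obs()["ft_force"])
im,d,c=cam("scene"); cv2.imwrite("pics/s1.png",cv2.resize(im[160:290,215:430],None,fx=3.5,fy=3.5)[...,::-1])
```

```text
t 2.7 at [0.4949 0.0005 0.0981] shift cm [ 0.18 -0.06  0.01] turn [-0.    -0.    -0.003]
[ 0.16471237 -0.36681482 -0.11137048]
```

View pics/s1.png

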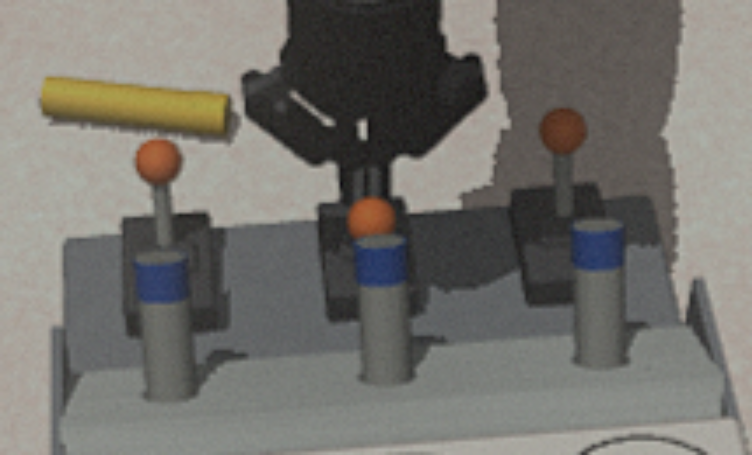

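Lever 2's ball (crop 371,218) has moved back ahead of the fingers and there is no stop force yet. I'll push on in small steps.

Request:
{"name": "arm_command", "arguments": {"increments": [{"dx": 0.2,"dy": 0.0,"dz": 0.0,"wx": 0.0,"wy": 0.0,"wz": 0.0,"grip": 0.0},{"dx": 0.4,"dy": 0.0,"dz": 0.0,"wx": 0.0,"wy": 0.0,"wz": 0.0,"grip": 0.0},{"dx": 0.5,"dy": 0.0,"dz": 0.0,"wx": 0.0,"wy": 0.0,"wz": 0.0,"grip": 0.0},{"dx": 0.5,"dy": 0.0,"dz": 0.0,"wx": 0.0,"wy": 0.0,"wz": 0.0,"grip": 0.0}]}}

```text
clock: 3.15
eef_pos: [0.4965, 0.0006, 0.0981]
tool_rot: [1.0, 0.022, -0.003, 0.0]
ft_force: [-7.9, -0.6, 4.9]
grip_width: 0.0001
grasp_force: 3.8
```

Request:
{"name": "arm_command", "arguments": {"increments": [{"dx": 0.2,"dy": 0.0,"dz": 0.0,"wx": 0.0,"wy": 0.0,"wz": 0.0,"grip": 0.0},{"dx": 0.4,"dy": 0.0,"dz": 0.0,"wx": 0.0,"wy": 0.0,"wz": 0.0,"grip": 0.0},{"dx": 0.4,"dy": 0.0,"dz": 0.0,"wx": 0.0,"wy": 0.0,"wz": 0.0,"grip": 0.0}]}}

```text
clock: 3.45
eef_pos: [0.4967, 0.0006, 0.0979]
tool_rot: [1.0, 0.022, -0.006, 0.0]
ft_force: [-16.4, 0.2, 13.2]
grip_width: -0.0004
grasp_force: 8.4
```

The lever is against its hard stop. I'll back off, then raise and check.

Request:
{"name": "arm_command", "arguments": {"increments": [{"dx": -2.0,"dy": 0.0,"dz": 0.0,"wx": 0.0,"wy": 0.0,"wz": 0.0,"grip": 0.0},{"dx": -5.0,"dy": 0.0,"dz": 0.0,"wx": 0.0,"wy": 0.0,"wz": 0.0,"grip": 0.0},{"dx": -8.0,"dy": 0.0,"dz": 0.0,"wx": 0.0,"wy": 0.0,"wz": 0.0,"grip": 0.0},{"dx": -9.0,"dy": 0.0,"dz": -4.0,"wx": 0.0,"wy": 0.0,"wz": 0.0,"grip": 0.0},{"dx": -9.0,"dy": 0.0,"dz": -9.0,"wx": 0.0,"wy": 0.0,"wz": 0.0,"grip": 3.0},{"dx": -9.0,"dy": 0.0,"dz": -13.0,"wx": 0.0,"wy": 0.0,"wz": 0.0,"grip": 8.0},{"dx": -9.0,"dy": 0.0,"dz": -15.0,"wx": 0.0,"wy": 0.0,"wz": 0.0,"grip": 8.0},{"dx": -9.0,"dy": 0.0,"dz": -15.0,"wx": 0.0,"wy": 0.0,"wz": 0.0,"grip": 8.0}]}}

```text
clock: 4.25
eef_pos: [0.4162, -0.0031, 0.2523]
tool_rot: [1.0, 0.022, 0.005, 0.0]
ft_force: [0.6, 0.1, 0.1]
grip_width: 0.058
grasp_force: 0.0
```

Run:
```python
from h import *
for n in("scene","top"):
    im,d,c=cam(n); hsv=cv2.cvtColor(im,cv2.COLOR_RGB2HSV); H,s,v=cv2.split(hsv)
    reg=np.zeros(H.shape,bool); reg[:,225 if n=="scene" else 250:420 if n=="scene" else 405]=1
    for nm,m,lo in(("ball",(H>4)&(H<16)&(s>140)&(v>60)&reg,25),("blue",(H>108)&(H<128)&(s>90)&reg,15)):
        k,l,st,ce=cv2.connectedComponentsWithStats(m.astype(np.uint8))
        for i in range(1,k):
            if lo<st[i][4]<500: print(n,nm,st[i],ce[i].round(1),plane(c,[ce[i]],.11)[0].round(4) if nm=="ball" else bydepth(c,[ce[i]],[np.median(d[l==i])])[0].round(4))
    print("pred off ball",proj(c,T(-.0912,0,.1097)).round(1))
    cr=im[185:265,290:360] if n=="scene" else im[190:300,260:400]
    for tilt in(.5236,.593):
        a=np.array([-np.sin(tilt),0,np.cos(tilt)])
        print(tilt,[proj(c,T(*(np.array([-.01,0,.085])+a*q))).round(1).tolist() for q in(.05,.07)])
    if n=="scene": cv2.imwrite("pics/s2.png",cv2.resize(cr,None,fx=7,fy=7,interpolation=2)[...,::-1])
a=.56; ax=-np.sin(a)*X+np.cos(a)*Z
m=T(-.01,0,.085)
for q in(.11,.03): to(m+ax*q,rot(a))
```

```text
scene ball [369 191  13  12 114] [375.2 196.3] [0.4576 0.1101 0.11  ]
scene ball [254 200  12  12  99] [259.  204.8] [ 0.4658 -0.1112  0.11  ]
scene ball [315 217  13  11 103] [320.4 221.9] [0.5161 0.0018 0.11  ]
scene blue [379 226  14  11 146] [385.4 230.9] [0.5715 0.1121 0.1407]
scene blue [316 230  15  12 146] [323.1 235.6] [0.5752 0.0027 0.1406]
scene blue [254 235  14  11 129] [260.1 240.4] [ 0.5795 -0.1069  0.1409]
pred off ball [[321.  224.2]]
0.5236 [[[324.6, 241.1]], [[323.9, 230.4]]]
0.593 [[[324.4, 240.5]], [[323.7, 229.5]]]
top ball [269 268   6  12  53] [271.8 273.2] [0.4587 0.1165 0.11  ]
top ball [376 271   9  12  88] [379.7 276.8] [ 0.4689 -0.1122  0.11  ]
pred off ball [[327.7 248.5]]
0.5236 [[[328.5, 220.9]], [[328.4, 223.4]]]
0.593 [[[328.5, 222.5]], [[328.4, 225.6]]]
t 4.35 at [ 0.4139 -0.0031  0.2485] shift cm [13.04 -0.08  7.06] turn [ 0.001  0.558 -0.003]
t 4.35 at [ 0.4139 -0.0031  0.2485] shift cm [17.28 -0.09 13.84] turn [ 0.001  0.558 -0.003]
```

View pics/s2.png

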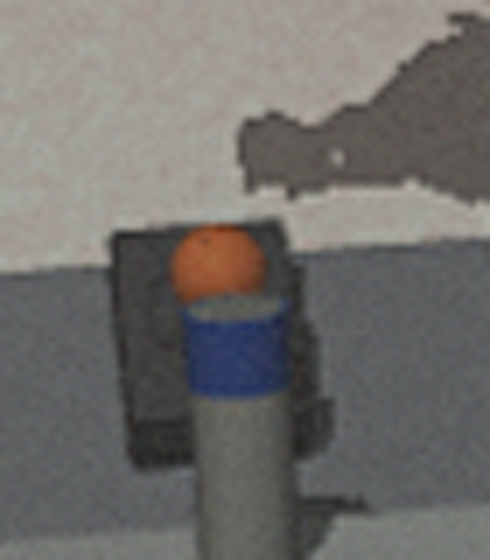

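The ball of lever 2 (crop 220,262; scene 320,222) is at the off position within a couple of mm, and the cell is still in place. Next is the approach along the cell axis.

Request:
{"name": "arm_command", "arguments": {"increments": [{"dx": 3.0,"dy": 0.0,"dz": 0.0,"wx": 0.0,"wy": 0.14,"wz": 0.0,"grip": 8.0},{"dx": 6.0,"dy": 0.0,"dz": 1.0,"wx": 0.0,"wy": 0.28,"wz": 0.0,"grip": 8.0},{"dx": 9.0,"dy": 0.0,"dz": 3.0,"wx": 0.0,"wy": 0.42,"wz": 0.0,"grip": 8.0},{"dx": 12.0,"dy": 0.0,"dz": 5.0,"wx": 0.0,"wy": 0.558,"wz": -0.003,"grip": 8.0},{"dx": 13.0,"dy": 0.0,"dz": 7.0,"wx": 0.0,"wy": 0.558,"wz": -0.003,"grip": 8.0},{"dx": 13.0,"dy": 0.0,"dz": 7.0,"wx": 0.0,"wy": 0.558,"wz": -0.003,"grip": 8.0},{"dx": 13.0,"dy": 0.0,"dz": 7.0,"wx": 0.0,"wy": 0.558,"wz": -0.003,"grip": 8.0}]}}

```text
clock: 5.05
eef_pos: [0.5418, 0.0027, 0.1763]
tool_rot: [0.962, 0.023, 0.273, -0.006]
ft_force: [0.9, 0.3, -0.5]
grip_width: 0.0803
grasp_force: 0.0
```

Run:
```python
from h import *
a=.56; ax=-np.sin(a)*X+np.cos(a)*Z
m=T(-.01,-.001,.085)
for q in(.11,.03): to(m+ax*q,rot(a))
im,d,c=cam("scene"); cv2.imwrite("pics/s3.png",cv2.resize(im[130:290,215:430],None,fx=3.5,fy=3.5)[...,::-1])
```

```text
t 5.05 at [0.5418 0.0027 0.1763] shift cm [ 0.31  0.03 -0.03] turn [ 0.001  0.007 -0.   ]
t 5.05 at [0.5418 0.0027 0.1763] shift cm [0.36 0.03 7.97] turn [ 0.001  0.007 -0.   ]
```

View pics/s3.png

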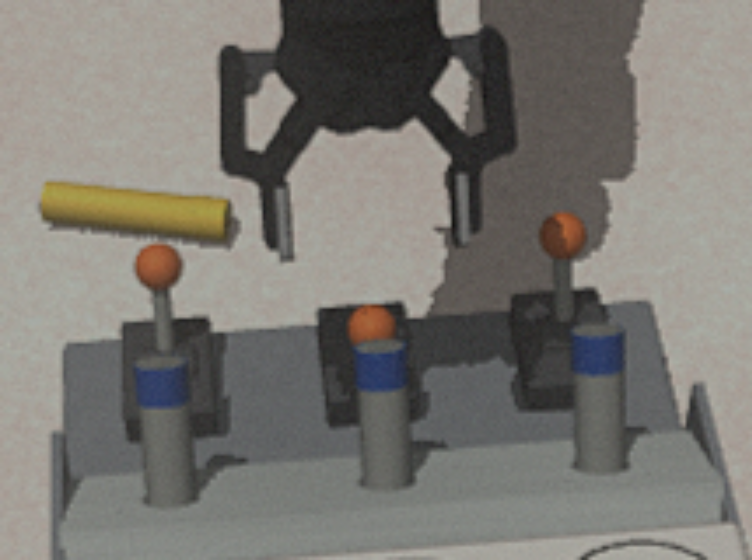

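The fingers (crop 287 and 462) straddle the extension of cell 2's axis (top at 380,345), so it is lined up. I'll slide down, then grip.

Request:
{"name": "arm_command", "arguments": {"increments": [{"dx": 0.3,"dy": 0.0,"dz": 1.5,"wx": 0.0,"wy": 0.006,"wz": 0.0,"grip": 8.0},{"dx": 0.3,"dy": 0.0,"dz": 3.0,"wx": 0.0,"wy": 0.006,"wz": 0.0,"grip": 8.0},{"dx": 0.3,"dy": 0.0,"dz": 5.0,"wx": 0.0,"wy": 0.006,"wz": 0.0,"grip": 8.0},{"dx": 0.3,"dy": 0.0,"dz": 7.0,"wx": 0.0,"wy": 0.006,"wz": 0.0,"grip": 8.0},{"dx": 0.3,"dy": 0.0,"dz": 8.0,"wx": 0.0,"wy": 0.006,"wz": 0.0,"grip": 8.0},{"dx": 0.3,"dy": 0.0,"dz": 8.0,"wx": 0.0,"wy": 0.006,"wz": 0.0,"grip": 8.0},{"dx": 0.3,"dy": 0.0,"dz": 8.0,"wx": 0.0,"wy": 0.006,"wz": 0.0,"grip": 8.0}]}}

```text
clock: 5.8
eef_pos: [0.5887, 0.0048, 0.1129]
tool_rot: [0.96, 0.023, 0.279, -0.006]
ft_force: [-0.1, 0.9, 0.2]
grip_width: 0.0802
grasp_force: 0.0
```

Run:
```python
from h import *
a=.56; ax=-np.sin(a)*X+np.cos(a)*Z
to(T(-.01,-.001,.085)+ax*.03,rot(a)); print(monitor.get_obs()["ft_force"])
```

```text
t 5.8 at [0.5887 0.0048 0.1129] shift cm [-0.29  0.01  0.11] turn [ 0.001 -0.005  0.   ]
[-0.09328903  0.93792639  0.19867172]
```

Request:
{"name": "arm_command", "arguments": {"increments": [{"dx": -0.2,"dy": 0.0,"dz": 0.0,"wx": 0.0,"wy": -0.005,"wz": 0.0,"grip": 6.0},{"dx": -0.2,"dy": 0.0,"dz": 0.0,"wx": 0.0,"wy": -0.005,"wz": 0.0,"grip": 4.0},{"dx": -0.2,"dy": 0.0,"dz": 0.0,"wx": 0.0,"wy": -0.005,"wz": 0.0,"grip": 3.0},{"dx": -0.2,"dy": 0.0,"dz": 0.0,"wx": 0.0,"wy": -0.005,"wz": 0.0,"grip": 2.0},{"dx": -0.2,"dy": 0.0,"dz": 0.0,"wx": 0.0,"wy": -0.005,"wz": 0.0,"grip": 2.0},{"dx": -0.2,"dy": 0.0,"dz": 0.0,"wx": 0.0,"wy": -0.005,"wz": 0.0,"grip": 2.0},{"dx": -0.2,"dy": 0.0,"dz": 0.0,"wx": 0.0,"wy": -0.005,"wz": 0.0,"grip": 2.0},{"dx": -0.2,"dy": 0.0,"dz": 0.0,"wx": 0.0,"wy": -0.005,"wz": 0.0,"grip": 2.0}]}}

```text
clock: 6.6
eef_pos: [0.5867, 0.0047, 0.1117]
tool_rot: [0.961, 0.023, 0.276, -0.006]
ft_force: [-4.4, 0.2, 5.3]
grip_width: 0.0245
grasp_force: 58.4
```

Gripped (24.5 mm, 58 N). I'll draw it out along the axis.

Request:
{"name": "arm_command", "arguments": {"increments": [{"dx": 0.0,"dy": 0.0,"dz": -0.5,"wx": 0.0,"wy": 0.0,"wz": 0.0,"grip": 2.0},{"dx": 0.0,"dy": 0.0,"dz": -1.0,"wx": 0.0,"wy": 0.0,"wz": 0.0,"grip": 2.0},{"dx": 0.0,"dy": 0.0,"dz": -1.8,"wx": 0.0,"wy": 0.0,"wz": 0.0,"grip": 2.0},{"dx": 0.0,"dy": 0.0,"dz": -2.6,"wx": 0.0,"wy": 0.0,"wz": 0.0,"grip": 2.0},{"dx": 0.0,"dy": 0.0,"dz": -3.4,"wx": 0.0,"wy": 0.0,"wz": 0.0,"grip": 2.0},{"dx": 0.0,"dy": 0.0,"dz": -4.2,"wx": 0.0,"wy": 0.0,"wz": 0.0,"grip": 2.0},{"dx": 0.0,"dy": 0.0,"dz": -5.0,"wx": 0.0,"wy": 0.0,"wz": 0.0,"grip": 2.0},{"dx": 0.0,"dy": 0.0,"dz": -6.0,"wx": 0.0,"wy": 0.0,"wz": 0.0,"grip": 2.0},{"dx": 0.0,"dy": 0.0,"dz": -7.0,"wx": 0.0,"wy": 0.0,"wz": 0.0,"grip": 2.0},{"dx": 0.0,"dy": 0.0,"dz": -7.0,"wx": 0.0,"wy": 0.0,"wz": 0.0,"grip": 2.0}]}}

```text
clock: 7.6
eef_pos: [0.5496, 0.0029, 0.1721]
tool_rot: [0.961, 0.023, 0.277, -0.006]
ft_force: [0.5, 0.1, -2.9]
grip_width: 0.0245
grasp_force: 58.9
```

Run:
```python
from h import *
P=monitor.get_obs()["eef_pos"]
to(P+[0,0,.13],rot(0))
to(P+[0,0,.13],rot(.56))
print(monitor.get_obs()["ft_force"],monitor.get_obs()["joint_pos"].round(2))
```

```text
t 7.6 at [0.5496 0.0029 0.1721] shift cm [ 6.920e+00  1.000e-02 -1.101e+01] turn [ 0.001 -0.561 -0.   ]
t 7.6 at [0.5496 0.0029 0.1721] shift cm [ 6.920e+00  1.000e-02 -1.101e+01] turn [ 0.001 -0.001  0.   ]
[ 0.45544261  0.06028527 -2.94962597] [-0.01  0.02 -0.59  0.4   0.03  3.09]
```

Cell is out (foot has cleared the mouth). Joint 6 is near its limit, so I'll let the tool yaw turn with the arm towards the tray. Lifting now.

Request:
{"name": "arm_command", "arguments": {"increments": [{"dx": 2.0,"dy": 0.0,"dz": -3.2,"wx": 0.0,"wy": 0.0,"wz": 0.0,"grip": 2.0},{"dx": 4.0,"dy": 0.0,"dz": -6.4,"wx": 0.0,"wy": 0.0,"wz": 0.0,"grip": 2.0},{"dx": 6.0,"dy": 0.0,"dz": -9.6,"wx": 0.0,"wy": -0.1,"wz": 0.0,"grip": 2.0},{"dx": 6.9,"dy": 0.0,"dz": -11.0,"wx": 0.0,"wy": -0.22,"wz": 0.0,"grip": 2.0},{"dx": 6.9,"dy": 0.0,"dz": -11.0,"wx": 0.0,"wy": -0.34,"wz": 0.0,"grip": 2.0},{"dx": 6.9,"dy": 0.0,"dz": -11.0,"wx": 0.0,"wy": -0.45,"wz": 0.0,"grip": 2.0},{"dx": 6.9,"dy": 0.0,"dz": -11.0,"wx": 0.0,"wy": -0.561,"wz": 0.0,"grip": 2.0},{"dx": 6.9,"dy": 0.0,"dz": -11.0,"wx": 0.0,"wy": -0.561,"wz": 0.0,"grip": 2.0}]}}

```text
clock: 8.4
eef_pos: [0.5522, 0.0033, 0.2963]
tool_rot: [1.0, 0.024, -0.004, 0.0]
ft_force: [-0.5, -0.0, -2.8]
grip_width: 0.0246
grasp_force: 59.0
```

```bash
cat >> h.py <<'E'
def down(yaw): return np.c_[[np.cos(yaw),np.sin(yaw),0],[np.sin(yaw),-np.cos(yaw),0],[0,0,-1.]]
E
python3 - <<'E'
from h import *
to(np.array([.467,.339,.25]),down(.75))
print(monitor.get_obs()["joint_pos"].round(2))
E
```

```text
t 8.4 at [0.5522 0.0033 0.2963] shift cm [ -6.87 -33.95   4.67] turn [-0.002  0.008 -0.702]
[ 0.01  0.34  0.31  1.55 -0.    3.1 ]
```

Request:
{"name": "arm_command", "arguments": {"increments": [{"dx": -0.5,"dy": -2.0,"dz": 0.0,"wx": 0.0,"wy": 0.0,"wz": -0.1,"grip": 2.0},{"dx": -1.0,"dy": -5.0,"dz": 0.0,"wx": 0.0,"wy": 0.0,"wz": -0.2,"grip": 2.0},{"dx": -1.8,"dy": -9.0,"dz": 0.0,"wx": 0.0,"wy": 0.0,"wz": -0.3,"grip": 2.0},{"dx": -2.6,"dy": -13.0,"dz": 0.0,"wx": 0.0,"wy": 0.0,"wz": -0.4,"grip": 2.0},{"dx": -3.4,"dy": -17.0,"dz": 0.0,"wx": 0.0,"wy": 0.0,"wz": -0.5,"grip": 2.0},{"dx": -4.2,"dy": -21.0,"dz": 0.0,"wx": 0.0,"wy": 0.0,"wz": -0.6,"grip": 2.0},{"dx": -5.0,"dy": -25.0,"dz": 1.0,"wx": 0.0,"wy": 0.0,"wz": -0.7,"grip": 2.0},{"dx": -5.8,"dy": -29.0,"dz": 2.5,"wx": 0.0,"wy": 0.0,"wz": -0.7,"grip": 2.0},{"dx": -6.5,"dy": -32.5,"dz": 4.0,"wx": 0.0,"wy": 0.0,"wz": -0.7,"grip": 2.0},{"dx": -6.9,"dy": -34.0,"dz": 4.7,"wx": 0.0,"wy": 0.0,"wz": -0.7,"grip": 2.0}]}}

```text
clock: 9.4
eef_pos: [0.4625, 0.3418, 0.2518]
tool_rot: [0.93, 0.367, -0.001, -0.001]
ft_force: [1.4, -0.6, -3.0]
grip_width: 0.0251
grasp_force: 59.2
```

Request:
{"name": "arm_command", "arguments": {"increments": [{"dx": 0.0,"dy": 0.0,"dz": 0.0,"wx": 0.0,"wy": 0.0,"wz": 0.0,"grip": 2.0},{"dx": 0.0,"dy": 0.0,"dz": 0.0,"wx": 0.0,"wy": 0.0,"wz": 0.0,"grip": 2.0}]}}

```text
clock: 9.6
eef_pos: [0.4643, 0.3389, 0.2535]
tool_rot: [0.931, 0.365, -0.0, 0.0]
ft_force: [0.5, 1.1, -2.2]
grip_width: 0.0245
grasp_force: 59.2
```

Run:
```python
from h import *
to(np.array([.467,.339,.092]),down(.75))
print(monitor.get_obs()["joint_pos"].round(2))
im,d,c=cam("scene"); cv2.imwrite("pics/s4.png",cv2.resize(im[40:290,400:600],None,fx=2.4,fy=2.4)[...,::-1])
```

```text
t 9.6 at [0.4643 0.3389 0.2535] shift cm [ 0.22  0.17 16.15] turn [ 0.     0.001 -0.002]
[ 0.63  0.39  0.27  1.45 -0.    3.02]
```

View pics/s4.png

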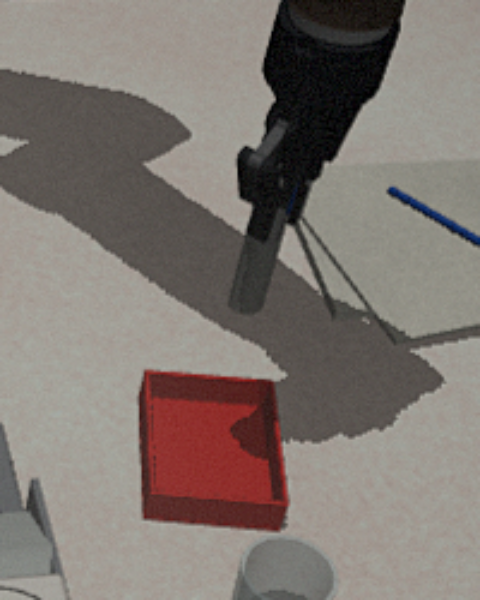

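The cell (crop 245,310 foot) hangs in line with the tool, above the tray. Lowering.

Request:
{"name": "arm_command", "arguments": {"increments": [{"dx": 0.2,"dy": 0.0,"dz": 3.0,"wx": 0.0,"wy": 0.0,"wz": 0.0,"grip": 2.0},{"dx": 0.2,"dy": 0.0,"dz": 6.0,"wx": 0.0,"wy": 0.0,"wz": 0.0,"grip": 2.0},{"dx": 0.2,"dy": 0.0,"dz": 9.0,"wx": 0.0,"wy": 0.0,"wz": 0.0,"grip": 2.0},{"dx": 0.2,"dy": 0.0,"dz": 12.0,"wx": 0.0,"wy": 0.0,"wz": 0.0,"grip": 2.0},{"dx": 0.2,"dy": 0.0,"dz": 14.5,"wx": 0.0,"wy": 0.0,"wz": 0.0,"grip": 2.0},{"dx": 0.2,"dy": 0.0,"dz": 15.8,"wx": 0.0,"wy": 0.0,"wz": 0.0,"grip": 2.0},{"dx": 0.2,"dy": 0.0,"dz": 16.1,"wx": 0.0,"wy": 0.0,"wz": 0.0,"grip": 2.0},{"dx": 0.2,"dy": 0.0,"dz": 16.1,"wx": 0.0,"wy": 0.0,"wz": 0.0,"grip": 2.0}]}}

```text
clock: 10.45
eef_pos: [0.4664, 0.3403, 0.0929]
tool_rot: [0.931, 0.365, -0.0, -0.0]
ft_force: [0.4, -0.0, -2.0]
grip_width: 0.0247
grasp_force: 59.2
```

Run:
```python
from h import *
to(np.array([.467,.339,.082]),down(.75))
im,d,c=cam("scene"); cv2.imwrite("pics/s5.png",cv2.resize(im[120:290,420:560],None,fx=3.5,fy=3.5)[...,::-1])
```

```text
t 10.45 at [0.4664 0.3403 0.0929] shift cm [-0.05  0.14  1.09] turn [-0.     0.001 -0.003]
```

View pics/s5.png

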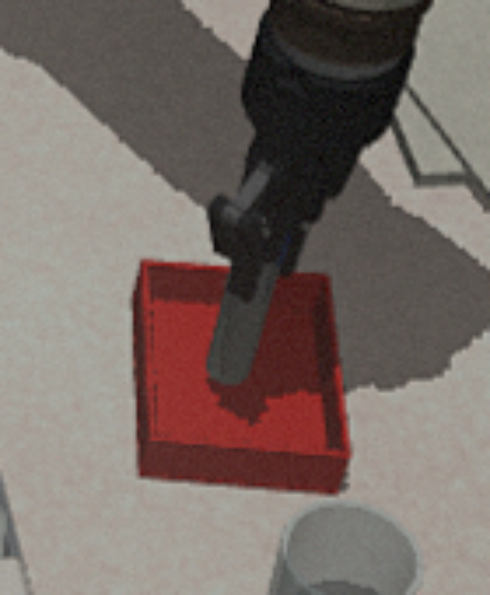

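The foot (crop 228,380) is well inside the tray. I'll lower to contact.

Request:
{"name": "arm_command", "arguments": {"increments": [{"dx": 0.0,"dy": 0.0,"dz": 0.2,"wx": 0.0,"wy": 0.0,"wz": 0.0,"grip": 2.0},{"dx": 0.0,"dy": 0.0,"dz": 0.4,"wx": 0.0,"wy": 0.0,"wz": 0.0,"grip": 2.0},{"dx": 0.0,"dy": 0.0,"dz": 0.6,"wx": 0.0,"wy": 0.0,"wz": 0.0,"grip": 2.0},{"dx": 0.0,"dy": 0.0,"dz": 0.8,"wx": 0.0,"wy": 0.0,"wz": 0.0,"grip": 2.0},{"dx": 0.0,"dy": 0.0,"dz": 0.8,"wx": 0.0,"wy": 0.0,"wz": 0.0,"grip": 2.0}]}}

```text
clock: 11.0
eef_pos: [0.4653, 0.3405, 0.0837]
tool_rot: [0.931, 0.365, -0.001, 0.0]
ft_force: [-0.1, -0.4, -3.3]
grip_width: 0.0246
grasp_force: 59.2
```

Run:
```python
from h import *
c=viewer.get_calibration("scene"); print(proj(c,[[.467,.34,.009],[.467,.34,.12]]).round(1))
```

```text
[[484.8 228.9]
 [497.  190.6]]
```

Request:
{"name": "arm_command", "arguments": {"increments": [{"dx": 0.0,"dy": 0.0,"dz": 0.1,"wx": 0.0,"wy": 0.0,"wz": 0.0,"grip": 2.0},{"dx": 0.0,"dy": 0.0,"dz": 0.2,"wx": 0.0,"wy": 0.0,"wz": 0.0,"grip": 2.0},{"dx": 0.0,"dy": 0.0,"dz": 0.3,"wx": 0.0,"wy": 0.0,"wz": 0.0,"grip": 2.0},{"dx": 0.0,"dy": 0.0,"dz": 0.3,"wx": 0.0,"wy": 0.0,"wz": 0.0,"grip": 2.0}]}}

```text
clock: 11.4
eef_pos: [0.4654, 0.3405, 0.0808]
tool_rot: [0.931, 0.365, -0.001, 0.0]
ft_force: [-0.9, -0.1, -2.3]
grip_width: 0.0248
grasp_force: 59.2
```

Request:
{"name": "arm_command", "arguments": {"increments": [{"dx": 0.0,"dy": 0.0,"dz": 0.1,"wx": 0.0,"wy": 0.0,"wz": 0.0,"grip": 2.0},{"dx": 0.0,"dy": 0.0,"dz": 0.2,"wx": 0.0,"wy": 0.0,"wz": 0.0,"grip": 2.0},{"dx": 0.0,"dy": 0.0,"dz": 0.2,"wx": 0.0,"wy": 0.0,"wz": 0.0,"grip": 2.0}]}}

```text
clock: 11.7
eef_pos: [0.4656, 0.3407, 0.0791]
tool_rot: [0.931, 0.365, -0.001, 0.0]
ft_force: [0.3, 0.7, -1.1]
grip_width: 0.0245
grasp_force: 59.4
```

Request:
{"name": "arm_command", "arguments": {"increments": [{"dx": 0.0,"dy": 0.0,"dz": 0.1,"wx": 0.0,"wy": 0.0,"wz": 0.0,"grip": 2.0},{"dx": 0.0,"dy": 0.0,"dz": 0.2,"wx": 0.0,"wy": 0.0,"wz": 0.0,"grip": 2.0},{"dx": 0.0,"dy": 0.0,"dz": 0.2,"wx": 0.0,"wy": 0.0,"wz": 0.0,"grip": 2.0}]}}

```text
clock: 12.0
eef_pos: [0.466, 0.341, 0.0789]
tool_rot: [0.931, 0.365, -0.0, -0.0]
ft_force: [-1.9, -0.7, 7.3]
grip_width: 0.0248
grasp_force: 60.2
```

Contact at foot height of about 3 mm, as expected for the floor. I'll ease off a little, open slowly, then retreat straight up.

Request:
{"name": "arm_command", "arguments": {"increments": [{"dx": 0.0,"dy": 0.0,"dz": -0.1,"wx": 0.0,"wy": 0.0,"wz": 0.0,"grip": 2.4},{"dx": 0.0,"dy": 0.0,"dz": -0.1,"wx": 0.0,"wy": 0.0,"wz": 0.0,"grip": 2.8},{"dx": 0.0,"dy": 0.0,"dz": -0.1,"wx": 0.0,"wy": 0.0,"wz": 0.0,"grip": 3.2},{"dx": 0.0,"dy": 0.0,"dz": -0.1,"wx": 0.0,"wy": 0.0,"wz": 0.0,"grip": 4.0},{"dx": 0.0,"dy": 0.0,"dz": -0.1,"wx": 0.0,"wy": 0.0,"wz": 0.0,"grip": 5.0},{"dx": 0.0,"dy": 0.0,"dz": -0.1,"wx": 0.0,"wy": 0.0,"wz": 0.0,"grip": 6.5},{"dx": 0.0,"dy": 0.0,"dz": -0.1,"wx": 0.0,"wy": 0.0,"wz": 0.0,"grip": 8.0},{"dx": 0.0,"dy": 0.0,"dz": -0.1,"wx": 0.0,"wy": 0.0,"wz": 0.0,"grip": 8.0},{"dx": 0.0,"dy": 0.0,"dz": -0.1,"wx": 0.0,"wy": 0.0,"wz": 0.0,"grip": 8.0}]}}

```text
clock: 12.9
eef_pos: [0.4656, 0.3406, 0.078]
tool_rot: [0.931, 0.365, -0.001, 0.0]
ft_force: [-0.7, -0.3, -0.5]
grip_width: 0.0796
grasp_force: 0.0
```

Request:
{"name": "arm_command", "arguments": {"increments": [{"dx": 0.0,"dy": 0.0,"dz": -1.0,"wx": 0.0,"wy": 0.0,"wz": 0.0,"grip": 8.0},{"dx": 0.0,"dy": 0.0,"dz": -3.0,"wx": 0.0,"wy": 0.0,"wz": 0.0,"grip": 8.0},{"dx": 0.0,"dy": 0.0,"dz": -6.0,"wx": 0.0,"wy": 0.0,"wz": 0.0,"grip": 8.0},{"dx": 0.0,"dy": 0.0,"dz": -9.0,"wx": 0.0,"wy": 0.0,"wz": 0.0,"grip": 8.0},{"dx": 0.0,"dy": 0.0,"dz": -13.0,"wx": 0.0,"wy": 0.0,"wz": 0.0,"grip": 8.0},{"dx": -4.0,"dy": 0.0,"dz": -16.0,"wx": 0.0,"wy": 0.0,"wz": 0.0,"grip": 8.0},{"dx": -9.0,"dy": 0.0,"dz": -16.0,"wx": 0.0,"wy": 0.0,"wz": 0.0,"grip": 8.0},{"dx": -14.0,"dy": 0.0,"dz": -16.0,"wx": 0.0,"wy": 0.0,"wz": 0.0,"grip": 8.0},{"dx": -18.0,"dy": 0.0,"dz": -16.0,"wx": 0.0,"wy": 0.0,"wz": 0.0,"grip": 8.0},{"dx": -18.0,"dy": 0.0,"dz": -16.0,"wx": 0.0,"wy": 0.0,"wz": 0.0,"grip": 8.0}]}}

```text
clock: 13.9
eef_pos: [0.3297, 0.215, 0.239]
tool_rot: [0.931, 0.365, -0.002, 0.0]
ft_force: [0.1, 1.2, 0.8]
grip_width: 0.0801
grasp_force: 0.0
```

Run:
```python
from h import *
im,d,c=cam("scene"); cv2.imwrite("pics/s6.png",cv2.resize(im[150:360,210:560],None,fx=2.2,fy=2.2)[...,::-1])
print(monitor.get_obs()["clock"], proj(c,T(-.0912,0,.1097)), proj(c,T(-.1488,0,.1097)))
for n in("scene","top"):
    im,d,c=cam(n); H,s,v=cv2.split(cv2.cvtColor(im,cv2.COLOR_RGB2HSV))
    m=((H>4)&(H<16)&(s>140)&(v>60)).astype(np.uint8); k,l,st,ce=cv2.connectedComponentsWithStats(m)
    for i in range(1,k):
        if 25<st[i][4]<400 and 240<ce[i][0]<420: print(n,ce[i].round(1),plane(c,[ce[i]],.11)[0].round(4))
```

```text
13.95 [[320.97104701 224.16252715]] [[317.58923579 201.48015072]]
scene [375.2 196.1] [0.4572 0.1102 0.11  ]
scene [259.2 204.9] [ 0.466  -0.1109  0.11  ]
scene [320.3 222.5] [0.5176 0.0013 0.11  ]
top [327.5 250.3] [0.5176 0.0026 0.11  ]
top [274.5 273.6] [0.4583 0.1108 0.11  ]
top [378.5 276.7] [ 0.4689 -0.1097  0.11  ]
```

View pics/s6.png

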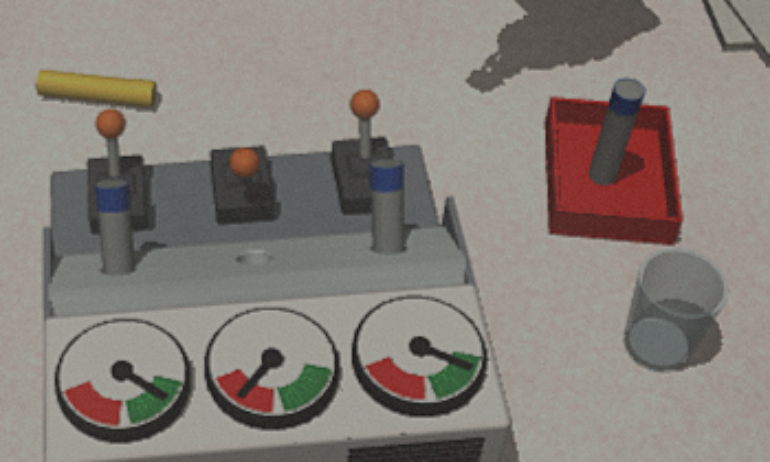

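The failed cell stands upright in the red tray (crop 605,180 foot, 628,90 top), pocket 2 is empty, and stations 1 and 3 are untouched. Lever 2's ball (crop 245,162) is back, but it measures about 3 mm short of the full-off position. There is time, so I'll press it again gently and compare.

```bash
python3 -c "
from h import *
to(T(-.195,0,.2),down(.06))"
```

```text
t 14.05 at [0.3348 0.2189 0.2396] shift cm [-8.97 21.89  3.94] turn [-0.001 -0.001  0.688]
```

Request:
{"name": "arm_command", "arguments": {"increments": [{"dx": -0.9,"dy": 2.2,"dz": 0.4,"wx": 0.0,"wy": 0.0,"wz": 0.05,"grip": 6.0},{"dx": -1.8,"dy": 4.4,"dz": 0.8,"wx": 0.0,"wy": 0.0,"wz": 0.1,"grip": 3.0},{"dx": -3.0,"dy": 7.3,"dz": 1.2,"wx": 0.0,"wy": 0.0,"wz": 0.2,"grip": 0.0},{"dx": -4.2,"dy": 10.2,"dz": 1.6,"wx": 0.0,"wy": 0.0,"wz": 0.3,"grip": 0.0},{"dx": -5.4,"dy": 13.1,"dz": 2.0,"wx": 0.0,"wy": 0.0,"wz": 0.4,"grip": 0.0},{"dx": -6.6,"dy": 16.1,"dz": 2.6,"wx": 0.0,"wy": 0.0,"wz": 0.5,"grip": 0.0},{"dx": -7.8,"dy": 19.0,"dz": 3.0,"wx": 0.0,"wy": 0.0,"wz": 0.6,"grip": 0.0},{"dx": -9.0,"dy": 21.9,"dz": 3.9,"wx": 0.0,"wy": 0.0,"wz": 0.69,"grip": 0.0},{"dx": -9.0,"dy": 21.9,"dz": 3.9,"wx": 0.0,"wy": 0.0,"wz": 0.69,"grip": 0.0},{"dx": -9.0,"dy": 21.9,"dz": 3.9,"wx": 0.0,"wy": 0.0,"wz": 0.69,"grip": 0.0}]}}

```text
clock: 15.05
eef_pos: [0.4178, -0.0037, 0.1991]
tool_rot: [1.0, 0.028, -0.001, 0.0]
ft_force: [-1.0, 0.0, 0.6]
grip_width: 0.0
grasp_force: 0.0
```

```bash
python3 -c "
from h import *
to(T(-.195,0,.105),down(.06)); print(monitor.get_obs()['joint_pos'].round(2))"
```

```text
t 15.05 at [ 0.4178 -0.0037  0.1991] shift cm [ 0.03 -0.11  9.41] turn [ 0.     0.003 -0.003]
[-0.01  0.1  -0.25  1.22 -0.    3.08]
```

Request:
{"name": "arm_command", "arguments": {"increments": [{"dx": 0.0,"dy": -0.1,"dz": 4.0,"wx": 0.0,"wy": 0.0,"wz": 0.0,"grip": 0.0},{"dx": 0.0,"dy": -0.1,"dz": 8.0,"wx": 0.0,"wy": 0.0,"wz": 0.0,"grip": 0.0},{"dx": 0.0,"dy": -0.1,"dz": 9.4,"wx": 0.0,"wy": 0.0,"wz": 0.0,"grip": 0.0},{"dx": 2.0,"dy": -0.1,"dz": 9.4,"wx": 0.0,"wy": 0.0,"wz": 0.0,"grip": 0.0},{"dx": 4.0,"dy": -0.1,"dz": 9.4,"wx": 0.0,"wy": 0.0,"wz": 0.0,"grip": 0.0},{"dx": 6.0,"dy": -0.1,"dz": 9.4,"wx": 0.0,"wy": 0.0,"wz": 0.0,"grip": 0.0},{"dx": 7.0,"dy": -0.1,"dz": 9.4,"wx": 0.0,"wy": 0.0,"wz": 0.0,"grip": 0.0},{"dx": 7.0,"dy": -0.1,"dz": 9.4,"wx": 0.0,"wy": 0.0,"wz": 0.0,"grip": 0.0}]}}

```text
clock: 15.85
eef_pos: [0.4878, 0.0026, 0.1055]
tool_rot: [1.0, 0.03, -0.0, 0.0]
ft_force: [-1.2, -0.1, 0.4]
grip_width: -0.0001
grasp_force: 0.0
```

Request:
{"name": "arm_command", "arguments": {"increments": [{"dx": 0.2,"dy": 0.0,"dz": 0.0,"wx": 0.0,"wy": 0.0,"wz": 0.0,"grip": 0.0},{"dx": 0.4,"dy": 0.0,"dz": 0.0,"wx": 0.0,"wy": 0.0,"wz": 0.0,"grip": 0.0},{"dx": 0.6,"dy": 0.0,"dz": 0.0,"wx": 0.0,"wy": 0.0,"wz": 0.0,"grip": 0.0},{"dx": 0.8,"dy": 0.0,"dz": 0.0,"wx": 0.0,"wy": 0.0,"wz": 0.0,"grip": 0.0},{"dx": 0.9,"dy": 0.0,"dz": 0.0,"wx": 0.0,"wy": 0.0,"wz": 0.0,"grip": 0.0},{"dx": 0.9,"dy": 0.0,"dz": 0.0,"wx": 0.0,"wy": 0.0,"wz": 0.0,"grip": 0.0}]}}

```text
clock: 16.45
eef_pos: [0.4954, 0.0019, 0.1054]
tool_rot: [1.0, 0.029, -0.001, 0.0]
ft_force: [-0.4, 0.1, 0.1]
grip_width: -0.0002
grasp_force: 0.0
```

Request:
{"name": "arm_command", "arguments": {"increments": [{"dx": 0.2,"dy": 0.0,"dz": 0.0,"wx": 0.0,"wy": 0.0,"wz": 0.0,"grip": 0.0},{"dx": 0.4,"dy": 0.0,"dz": 0.0,"wx": 0.0,"wy": 0.0,"wz": 0.0,"grip": 0.0},{"dx": 0.5,"dy": 0.0,"dz": 0.0,"wx": 0.0,"wy": 0.0,"wz": 0.0,"grip": 0.0},{"dx": 0.5,"dy": 0.0,"dz": 0.0,"wx": 0.0,"wy": 0.0,"wz": 0.0,"grip": 0.0}]}}

```text
clock: 16.85
eef_pos: [0.4965, 0.002, 0.1049]
tool_rot: [1.0, 0.029, -0.005, 0.001]
ft_force: [-9.5, -0.4, 8.3]
grip_width: -0.0
grasp_force: 4.7
```

```bash
cat > b.py <<'E'
from h import *
for n in("scene","top"):
    im,d,c=cam(n); H,s,v=cv2.split(cv2.cvtColor(im,cv2.COLOR_RGB2HSV))
    m=((H>4)&(H<16)&(s>140)&(v>60)).astype(np.uint8); k,l,st,ce=cv2.connectedComponentsWithStats(m)
    for i in range(1,k):
        if 25<st[i][4]<400 and 240<ce[i][0]<420: print(n,st[i],ce[i].round(1),plane(c,[ce[i]],.11)[0].round(4))
print(monitor.get_obs()["ft_force"])
E
python3 b.py
```

```text
scene [370 191  12  12  99] [375.3 196.3] [0.4577 0.1103 0.11  ]
scene [254 200  12  12 107] [259.3 205.1] [ 0.4665 -0.1108  0.11  ]
scene [315 217  13  13 131] [320.6 223. ] [0.5189 0.002  0.11  ]
top [270 270   6   9  41] [272.7 273.7] [0.458  0.1146 0.11  ]
top [373 271  12  12 111] [378.6 276.8] [ 0.4688 -0.1098  0.11  ]
[-9.55970454 -0.59483279  7.4567017 ]
```

The finger meets the same hard stop at the same x (0.4965), so the lever was and is fully off. I'll retreat and check.

Request:
{"name": "arm_command", "arguments": {"increments": [{"dx": -0.5,"dy": 0.0,"dz": 0.0,"wx": 0.0,"wy": 0.0,"wz": 0.0,"grip": 0.0},{"dx": -2.0,"dy": 0.0,"dz": 0.0,"wx": 0.0,"wy": 0.0,"wz": 0.0,"grip": 0.0},{"dx": -5.0,"dy": 0.0,"dz": 0.0,"wx": 0.0,"wy": 0.0,"wz": 0.0,"grip": 0.0},{"dx": -8.0,"dy": 0.0,"dz": 0.0,"wx": 0.0,"wy": 0.0,"wz": 0.0,"grip": 0.0},{"dx": -10.0,"dy": 0.0,"dz": -3.0,"wx": 0.0,"wy": 0.0,"wz": 0.0,"grip": 0.0},{"dx": -10.0,"dy": 0.0,"dz": -8.0,"wx": 0.0,"wy": 0.0,"wz": 0.0,"grip": 0.0},{"dx": -10.0,"dy": 0.0,"dz": -12.0,"wx": 0.0,"wy": 0.0,"wz": 0.0,"grip": 0.0},{"dx": -10.0,"dy": 0.0,"dz": -12.0,"wx": 0.0,"wy": 0.0,"wz": 0.0,"grip": 0.0},{"dx": -10.0,"dy": 0.0,"dz": -12.0,"wx": 0.0,"wy": 0.0,"wz": 0.0,"grip": 0.0}]}}

```text
clock: 17.85
eef_pos: [0.4019, -0.0034, 0.2267]
tool_rot: [1.0, 0.029, 0.001, 0.0]
ft_force: [-0.7, -0.3, -0.5]
grip_width: 0.0001
grasp_force: 0.0
```

```bash
python3 b.py
python3 - <<'E'
from h import *
im,d,c=cam("scene"); cv2.imwrite("pics/s7.png",im[...,::-1])
E
```

```text
scene [369 191  13  12 112] [375.3 196.2] [0.4574 0.1103 0.11  ]
scene [254 200  12  12 103] [259.2 205. ] [ 0.4664 -0.111   0.11  ]
scene [315 217  12  12 115] [320.4 222.5] [0.5176 0.0016 0.11  ]
top [269 268   9  12  88] [273.4 273.5] [0.4584 0.1132 0.11  ]
top [374 271  11  12 100] [379.  276.9] [ 0.4686 -0.1106  0.11  ]
[ 0.51955202 -1.09681798  0.16830226]
```

View pics/s7.png

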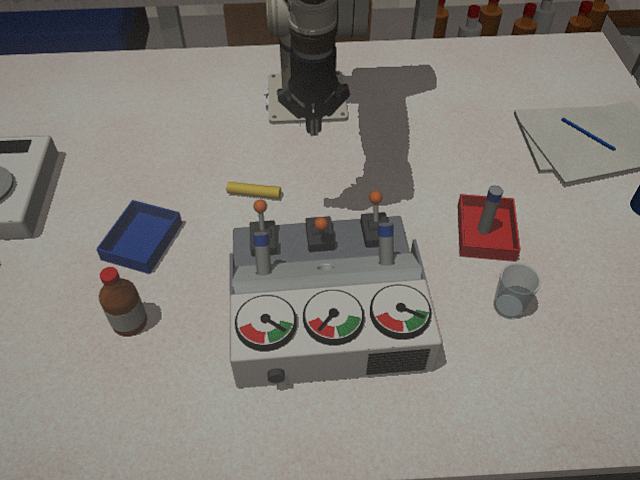

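The final view shows the cell upright in the red tray (490,210), lever 2 back (320,223), and everything else unmoved. Handing in.

```bash
python3 -c "
from h import *
print(job.job_done())"
```

```text
the job is handed in; nothing more can be done
None
```

I pushed station 2's lever back to its hard stop, drew its failed cell and left it standing upright in the red tray; everything else looked unmoved in the final picture, and I handed the job in at about 18 s, with no verdict returned.

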